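# Nest three spindle cups on the slanted hanger

## Robot

A 6-joint arm with a two-finger parallel gripper is mounted at the origin on the work surface. World frame = base frame: x ahead of the robot, y to its left, z up, the work surface at z = 0. Lengths are in m, angles in rad, forces in N, time in s.
With the tool pointing down it reaches from about 0.25 to 0.725 m from the base axis. Payload 4 kg.
Tool frame: the origin (TCP) lies at the very end of the fingers, on their centre line; the grasp point (between the pads) lies 19 mm behind it; z points along the fingers, y is the line along which they close (so a half turn about z gives the same grasp; the last joint's range is limited). The gripper opens to 85 mm and grips with 20 to 120 N. Pads are 22 mm wide; open, the fingers measure 114 mm over their backs; the gripper's body (76 mm by 85 mm) begins 54 mm behind the grasp point. The pads swing forward as they close: fully open they stand 13 mm farther back than shut.
Start: joints at [-1.307, 0.241, 0.005, 1.335, 0, 1.571], TCP at [0.13, -0.483, 0.231] pointing down, gripper open.
Joint ranges: [-2.72, 2.72], [-1.05, 1.87], [-1.09, 1.28], [-1.99, 2.15], [-1.42, 1.44], [-3.14, 3.14]. Speed limits (rad/s): [2.79, 2.79, 3.14, 3.14, 3.14, 3.14].

## Interface

Orientations are given as a unit quaternion [w, x, y, z].
In Python, from workcell import status, read_camera, get_calibration, job gives the robot as it stands. The module is installed in compiled form; this text tells all that it offers.
- The arm moves only by the shell command python3 -m handwheel 'ROWS' [FORCE]. ROWS is JSON, a list of rows, each a list of 7 numbers: the shift along the tool's x, y, z in cm, then the turn, a rotation vector about the tool's x, y, z in degrees, then the opening, from -1 (shut) to 1 (fully open). A call has 1 to 12 rows; each row is the pose to reach, as a shift and turn from the pose commanded when the call began, along the tool's axes at that moment; what a row does not reach only later rows make up. A row lasts 1/10 s, in which the tool goes at most 50 mm and 8.59 degrees, less where a joint would pass 70% of its speed; a pose out of reach is approached as far as the arm can. A call with a gripper value outside its range is refused whole. The fingers move at their own pace and stop on an object; FORCE is the grip in N (left out, the last holds). Time passes only in rows, so rows that repeat a pose let the fingers close. It gives the time, the measured TCP pose, the force, the opening and the grip force at its end, in the units of the state.
- status.state(): the state, without advancing time (a new reading comes with each control period).
- read_camera(name): name is "scene" or "top" or "wrist"; returns the picture (400x640x3 uint8, blue, green, red); there is no depth.
- get_calibration(name): a dict with "fx", "fy", "cx", "cy" (pixels), "cam_to_world" (4x4, takes a point from camera to world coordinates). Camera axes: x right, y down, z forward; pixel columns grow to the right and rows downward; lengths in m; the calibration is good to about 2 mm. The wrist camera is an equidistant fisheye: a pixel r from the principal point sees the ray r / f radians off the axis. A picture is of the moment at which its call begins: read the wrist's pose just before it. get_calibration takes no time and is no camera call; for the wrist camera it gives the pose at the moment of the call.
- job.job_done(): hands the job in; it is judged then, once.
The state is a dict: "time_s": time; "joint_pos": joint angles; "dq": joint speeds; "joint_torque": joint torques, N m; "ee_pos": TCP position; "orientation": TCP orientation; "ft_force": force on the tool from outside, world axes, zero at the start; "ft_torque": the same for the moment, N m; "finger_gap": opening from 0.0 (shut) to 1.0 (fully open); "gripper_force": force on a finger pad.
Only numpy, scipy, OpenCV 4.12 (cv2) and the standard library are available. Lean on these libraries where they do the work, as an engineer would, in place of code of your own. Each camera call takes 0.05 s, during which the arm holds its last target. There are 200 camera calls.

## Task

Put the spindle cups away on the red slanted hanger pin, one at a time, mouth first: the small blue one first, then the medium brass one over it, then the large white one over both, each pushed fully home and let go before the next. Lower them down the pin rather than letting them drop, and leave the motor tray, oil bottle and screwdriver where they are.

Things in the scene. Friction and masses are not known exactly. Their poses are not given: they have to be found in the camera images.
- small_cup: Blue rigid bell-shaped cup standing mouth down on the orange board, about 110 g: straight round side of outer diameter 40 mm, 70 mm high, wall 3 mm (mouth 34 mm inside), the top closed by a 5 mm thick crown with an 18 mm hole in its middle, stepped in 2 mm all round. Origin at the centre of the mouth (underside), z along its axis towards the crown; round, so yaw does not matter.
- medium_cup: Brass cup of the same form, about 150 g: outer diameter 54 mm, 62 mm high, mouth 48 mm inside, 5 mm crown with the same hole and step. Origin at the centre of the mouth, z towards the crown.
- large_cup: White cup of the same form, about 170 g: outer diameter 68 mm, 54 mm high, mouth 62 mm inside, 5 mm crown with the same hole and step. Origin at the centre of the mouth, z towards the crown.
- board: Fixed orange board, 270 x 300 x 12 mm, on which the three cups stand in any arrangement (cup bases at z = 12 mm). Origin at the centre of its underside on the table.
- hanger: Fixed hanger: foot plate 150 x 120 x 14 mm and an aluminium post. Origin on the table below the foot of the pin; its -x axis is the side to which the pin leans (roughly towards the robot).
- pin: Red pin, diameter 14 mm, 92 mm long, tip tapered over 8 mm, on a round aluminium flange 76 mm wide, leaning 35 degrees from vertical. At its foot a black centring cone, 31 mm wide below, 25 above, 6 high. Origin at the pin's foot on the flange face, 115 mm above the table; z along the pin to its tip, y level. The small cup's origin lies here when home (crown top 70 mm up the pin).
- pin_tip (a point): The tip of the pin, 92 mm from its foot along its axis.
- medium_home (a point): Point on the pin's axis 13 mm from its foot: the medium cup's origin lies here when its crown rests on the small cup's crown (its own crown top then 75 mm up the pin).
- tray: Bystander: grey tray of small copper motors, 90 x 240 x 28 mm (motors stand up to 50 mm). Origin at the centre of its underside.
- oiler: Bystander: clear oil bottle with red cap, diameter 48 mm, 130 mm high, standing. Origin at the centre of its underside.
- driver: Bystander: screwdriver, 170 mm long, lying on the table along its x axis, handle to -x.
- large_home (a point): Point on the pin's axis 26 mm from its foot: the large cup's origin lies here when its crown rests on the medium cup's crown (its own crown top then 80 mm up the pin).
Not all that is in view belongs to the job. What is meant by the hanger is not purple, and is the smaller of those in its own colour.

How it is judged:
On the way, in this order (a step that is already met when the one before it is completed fails the run):
1. the small cup is home on the pin and let go (distance between small_cup and pin below 0.009 m and z of small_cup in the frame of pin between -0.004 and 0.005 m and angle between the z axis of small_cup and the z axis of pin, either way round below 0.15 rad and contact force between the fingers and small_cup below 0.1 N), for 0.2 s.
2. the medium cup is home over the small one and let go (distance between small_cup and pin below 0.009 m and z of small_cup in the frame of pin between -0.004 and 0.005 m and angle between the z axis of each of small_cup, medium_cup and the z axis of pin, either way round below 0.15 rad and distance between medium_cup and medium_home below 0.009 m and z of medium_cup in the frame of medium_home between -0.004 and 0.005 m and contact force between the fingers and medium_cup below 0.1 N), for 0.2 s.
3. the large cup is home over both and let go (distance between small_cup and pin below 0.009 m and z of small_cup in the frame of pin between -0.004 and 0.005 m and angle between the z axis of each of small_cup, medium_cup, large_cup and the z axis of pin, either way round below 0.15 rad and distance between medium_cup and medium_home below 0.009 m and z of medium_cup in the frame of medium_home between -0.004 and 0.005 m and distance between large_cup and large_home below 0.009 m and z of large_cup in the frame of large_home between -0.004 and 0.005 m and contact force between the fingers and large_cup below 0.1 N), for 0.2 s.
At the end, for the whole second after the job is handed in: All three cups rest nested on the pin, released and still: each cup's origin within 9 mm of its home point (the pin's foot, 13 mm and 26 mm up the pin), no more than 5 mm above or 4 mm below it along the pin, and its axis within 0.15 rad of the pin's (all of step 3 and contact force between the fingers and small_cup below 0.1 N and contact force between the fingers and medium_cup below 0.1 N and linear speed of each of small_cup, medium_cup, large_cup below 0.02 m/s); the robot touches nothing.
It fails at once if the motor tray, oil bottle or screwdriver is moved more than 20 mm (distance of any of tray, oiler, driver from where it was at the start of the episode above 0.02 m).
It fails at once if a cup is dropped: faster than 0.6 m/s with no finger on it ((contact force between the fingers and small_cup below 0.05 N and linear speed of small_cup above 0.6 m/s) or (contact force between the fingers and medium_cup below 0.05 N and linear speed of medium_cup above 0.6 m/s) or (contact force between the fingers and large_cup below 0.05 N and linear speed of large_cup above 0.6 m/s)).
It also fails if it takes over 72 s, if anything falls off the work surface, if the arm or the gripper's body presses on something with over 40 N, if the wrist force passes 120 N, or if a joint passes its speed limit or range.

## Working session

There is one attempt and no reset: what is moved stays moved. The work goes in short steps, Python scripts to look and compute and a shell command to move; the robot and the scene stay as the last step left them, time stands still between calls to the robot, and variables do not carry over. Pictures are saved under pics/ and viewed, at most 10 in all, crops included, and the job is handed in when it is done.

```bash
mkdir -p pics
python3 - <<'E'
from workcell import status, read_camera, get_calibration
import cv2, json
print(status.state())
for n in ("scene","top"):
    im=read_camera(n); cv2.imwrite(f"pics/{n}0.png",im)
    c=get_calibration(n); print(n,{k:(v if not hasattr(v,'tolist') else v.tolist()) for k,v in c.items()})
print(get_calibration("wrist"))
E
```

```text
{'time_s': 0.0, 'joint_pos': array([-1.30700119e+00,  2.41423878e-01,  3.70426221e-03,  1.33521115e+00,
        6.89643804e-06,  1.57080037e+00]), 'dq': array([-0.00021665, -0.0001854 ,  0.00239286, -0.0024399 ,  0.00140344,
       -0.00061756]), 'joint_torque': array([-2.66909221e-03, -3.72320652e+01,  2.52405918e+01,  1.69915828e-02,
       -8.87130795e-05,  1.73854471e-05]), 'ee_pos': array([ 0.1302065 , -0.48207867,  0.23039991]), 'orientation': array([-1.05840339e-03,  9.91313821e-01,  1.31513383e-01, -1.36939801e-04]), 'ft_force': array([ 0.45878017, -0.47680339,  0.19550604]), 'ft_torque': array([-0.01428732, -0.02430602, -0.00559715]), 'gripper_force': 0.0, 'finger_gap': 0.9977665803122885}
scene {'fx': 363.4231535455256, 'fy': 363.4231535455256, 'cx': 319.08982672330563, 'cy': 200.01554170522036, 'cam_to_world': [[-0.6007354100726959, 0.49395169640757597, -0.6285926253949116, 1.1649621431819763], [0.7993621835312478, 0.3596194325857788, -0.48134599120262556, 0.3445515999622106], [-0.011707545641399881, -0.7916347549992737, -0.6108824339038519, 0.7856712577366307], [0.0, 0.0, 0.0, 1.0]]}
top {'fx': 395.44644060312066, 'fy': 395.44644060312066, 'cx': 316.0626839645283, 'cy': 200.530448213354, 'cam_to_world': [[0.024827814029940443, -0.9905924494757047, 0.13457406396560143, 0.3424628775623517], [-0.9996917398800117, -0.024592435358612552, 0.0034113543948926482, -0.13892887933154088], [-6.975793704658504e-05, -0.13461727662100267, -0.9908976657399969, 1.2826193626203914], [0.0, 0.0, 0.0, 1.0]]}
{'fx': 309.70691628693146, 'fy': 309.70691628693146, 'cx': 323.4126122664474, 'cy': 196.30289223682607, 'cam_to_world': array([[ 0.26027391, -0.91336462, -0.31308556,  0.21075275],
       [-0.96553193, -0.24700352, -0.08208139, -0.4589261 ],
       [-0.002363  ,  0.32365775, -0.94617127,  0.37403233],
       [ 0.        ,  0.        ,  0.        ,  1.        ]])}
```

View pics/scene0.png

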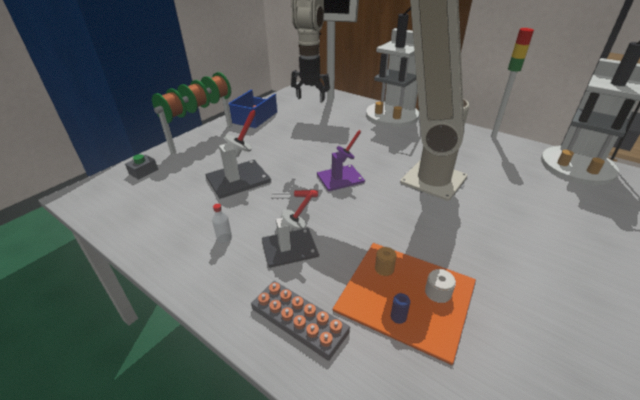

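View pics/top0.png

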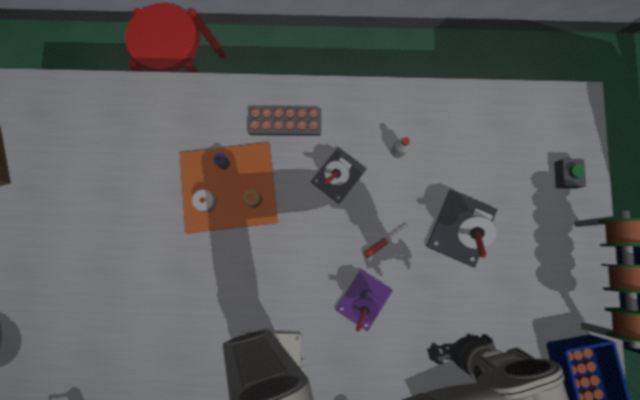

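Hangers, in the top view: small grey (337,175), large grey (465,230), purple (363,298). The small grey one fits (not purple, and the smaller of the two grey ones). I'll confirm it in a crop and measure.

```bash
cat > h.py <<'E'
import numpy as np, cv2
from workcell import status, read_camera, get_calibration
from scipy.spatial.transform import Rotation as R
def ray(c,uv):
    M=np.array(c["cam_to_world"]); d=M[:3,:3]@[(uv[0]-c["cx"])/c["fx"],(uv[1]-c["cy"])/c["fy"],1]
    return M[:3,3],d/np.linalg.norm(d)
def onz(c,uv,z):
    o,d=ray(c,uv); return o+d*(z-o[2])/d[2]
def tri(*cu):
    A=np.zeros((3,3));b=np.zeros(3)
    for c,uv in cu:
        o,d=ray(c,uv);P=np.eye(3)-np.outer(d,d);A+=P;b+=P@o
    x=np.linalg.solve(A,b)
    return x,[np.linalg.norm((np.eye(3)-np.outer(d,d))@(x-o)) for o,d in (ray(c,uv) for c,uv in cu)]
def proj(c,p):
    M=np.linalg.inv(np.array(c["cam_to_world"]));q=M[:3,:3]@p+M[:3,3]
    return np.array([c["fx"]*q[0]/q[2]+c["cx"],c["fy"]*q[1]/q[2]+c["cy"]])
def blobs(im,lo,hi,roi,amin=20):
    x0,y0,x1,y1=roi; hsv=cv2.cvtColor(im[y0:y1,x0:x1],cv2.COLOR_BGR2HSV)
    m=cv2.inRange(hsv,np.array(lo),np.array(hi))
    if lo[0]<=0 and hi[0]<20: m|=cv2.inRange(hsv,np.array([170,lo[1],lo[2]]),np.array([180,255,255]))
    n,l,s,c=cv2.connectedComponentsWithStats(m)
    return [(c[i]+[x0,y0],s[i],(l==i)) for i in range(1,n) if s[i][4]>=amin]
E
python3 - <<'E'
from h import *
t=cv2.imread("pics/top0.png");s=cv2.imread("pics/scene0.png")
z=lambda im,x0,y0,x1,y1,k:cv2.resize(im[y0:y1,x0:x1],None,fx=k,fy=k,interpolation=cv2.INTER_CUBIC)
a=z(t,305,140,375,210,5.5);b=z(s,255,180,325,270,5.5)
c=z(t,175,135,285,240,3.4);d=z(s,365,240,480,330,3.4)
W=np.zeros((600,800,3),np.uint8)
def put(im,x,y):
    h,w=im.shape[:2];h=min(h,600-y);w=min(w,800-x);W[y:y+h,x:x+w]=im[:h,:w]
a=z(t,305,140,375,200,5);b=z(s,260,180,325,240,5)
put(a,0,0);put(b,400,0);put(z(t,175,135,275,225,3),0,305);put(z(s,365,240,480,330,3),400,305)
cv2.imwrite("pics/crop1.png",W)
E
```

```text
(no output)
```

View pics/crop1.png

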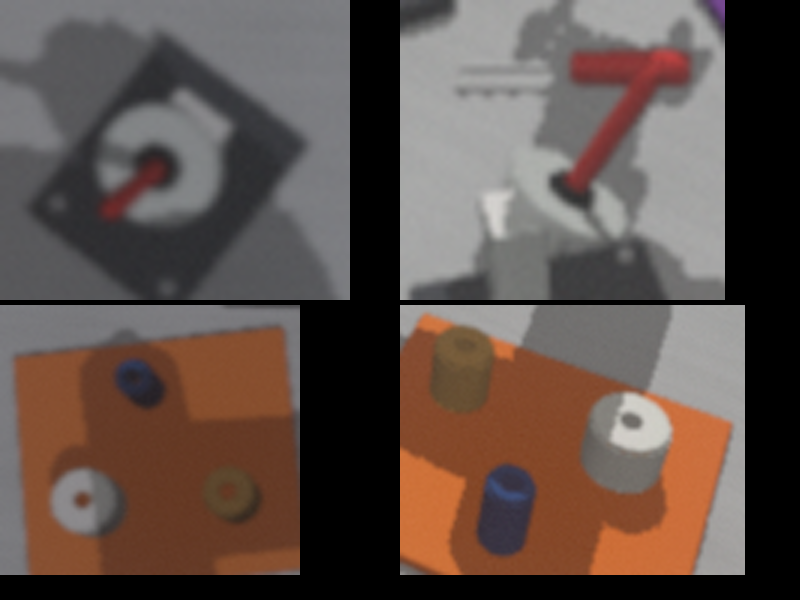

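Run:
```python
from h import *
np.set_printoptions(precision=4,suppress=True)
ct=get_calibration("top");cs=get_calibration("scene")
for n,a,b,zz in [("small",(219,158.3),(401.3,296.7),.082),("med",(251,197),(386,253.3),.074),("large",(202.7,200),(442,278.7),.066),("tip",(326.2,182.4),(313.6,192),.19),("foot",(336,173.6),(294.6,217.2),.115)]:
    x,e=tri((ct,a),(cs,b)); print(n,x,np.array(e),onz(ct,a,zz),onz(cs,b,zz))
for n,uv in [("driver",(390,240)),("oiler",(400,148)),("tray1",(250,120)),("tray2",(320,120)),("bighanger tip",(482,253)),("purple tip",(362,325))]: print(n,onz(ct,uv,.0))
```

```text
small [0.6288 0.1699 0.087 ] [0.0011 0.0011] [0.6305 0.1702 0.082 ] [0.6244 0.1696 0.082 ]
med [0.5124 0.0679 0.0715] [0.0012 0.0012] [0.5126 0.0664 0.074 ] [0.5141 0.0698 0.074 ]
large [0.5002 0.2202 0.0631] [0.0023 0.0023] [0.5006 0.2172 0.066 ] [0.5015 0.2227 0.066 ]
tip [ 0.5394 -0.1585  0.1952] [0.0044 0.0044] [ 0.5429 -0.1623  0.19  ] [ 0.532  -0.1589  0.19  ]
foot [ 0.5828 -0.1915  0.1175] [0.0015 0.0015] [ 0.5842 -0.1928  0.115 ] [ 0.58   -0.1922  0.115 ]
driver [ 0.394  -0.3764  0.    ]
oiler [ 0.7003 -0.4098  0.    ]
tray1 [0.7846 0.0946 0.    ]
tray2 [ 0.7905 -0.141   0.    ]
bighanger tip [ 0.3597 -0.6721  0.    ]
purple tip [ 0.1261 -0.2885  0.    ]
```

```bash
cat >> h.py <<'E'
AZ=np.deg2rad(142.7)
def Rt(tilt=0,az=AZ):  # tool frame: x to az (tilted), z down/leaning away from az by tilt
    h=np.array([np.cos(az),np.sin(az),0]);k=np.array([0,0,1.])
    t=np.deg2rad(tilt); z=-(np.cos(t)*k+np.sin(t)*h); x=np.cos(t)*h-np.sin(t)*k
    return np.column_stack([x,np.cross(z,x),z])
def rel(p,Rg):
    s=status.state();q=s["orientation"];R0=R.from_quat([q[1],q[2],q[3],q[0]])
    return np.round(R0.inv().apply(np.array(p)-s["ee_pos"])*100,2),np.round((R0.inv()*R.from_matrix(Rg)).as_rotvec(degrees=True),2)
E
python3 - <<'E'
from h import *
print(rel([.5,-.13,.36],Rt()), rel([.13,-.482,.36],Rt()))
E
```

```text
(array([ 44.88, -24.38, -12.9 ]), array([-6.0000e-02, -1.2000e-01, -1.2759e+02])) (array([ -0.02,  -0.05, -12.95]), array([-6.0000e-02, -1.2000e-01, -1.2759e+02]))
```

```bash
python3 -m handwheel '[[0,0,-13,0,0,-8,1],[0,0,-13,0,0,-16,1],[0,0,-13,0,0,-24,1],[5,-3,-13,0,0,-32,1],[9,-5,-13,0,0,-40,1],[13,-7,-13,0,0,-48,1],[17,-9.5,-13,0,0,-56,1],[21,-12,-13,0,0,-64,1],[25,-14,-13,0,0,-72,1],[29,-16,-13,0,0,-80,1],[33,-18,-13,0,0,-88,1],[37,-20,-13,0,0,-96,1]]' 40; python3 -c "
from h import *
print(status.state()['joint_pos'],rel([.5,-.13,.36],Rt()))"
```

```text
time_s: 1.3
ee_pos: [0.4364, -0.1916, 0.361]
orientation: [-0.0, 0.563, 0.826, -0.0]
ft_force: [0.1, -1.1, 0.7]
finger_gap: 0.998
gripper_force: 0.0
[-4.13554696e-01  1.77917376e-01  2.59052297e-01  1.65245833e+00
 -1.61664515e-04  7.82751591e-01] (array([3.4 , 8.17, 0.1 ]), array([-2.000e-02, -2.000e-02, -3.124e+01]))
```

```bash
python3 -m handwheel '[[1,2,0,0,0,-8,1],[2,5,0,0,0,-16,1],[3.4,8.2,0,0,0,-24,1],[3.4,8.2,0,0,0,-31.2,1],[3.4,8.2,0,0,0,-31.2,1],[3.4,8.2,0,0,0,-31.2,1]]' >/dev/null
python3 - <<'E'
from h import *
import pickle
c=get_calibration("wrist");im=read_camera("wrist");cv2.imwrite("pics/w1.png",im)
pickle.dump(c,open("w1.pkl","wb")); print(status.state()["ee_pos"],status.state()["joint_pos"])
E
```

```text
[ 0.49925134 -0.1321938   0.36114705] [-2.58768735e-01  2.63102740e-01  3.68218893e-01  1.67650585e+00
 -1.27983455e-04  4.01804675e-01]
```

View pics/w1.png

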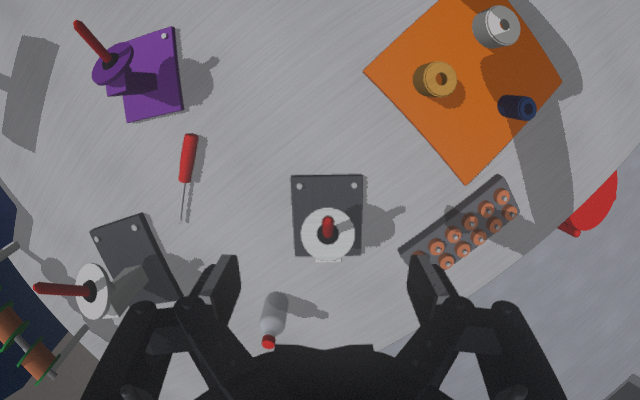

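The wrist view shows the hanger at (327,220), upright in the image (so the yaw estimate is good). The pin is at (327,228), the flange at (327,234), and the cups are at (497,27), (436,79) and (517,107).

Run:
```python
from h import *
im=cv2.imread("pics/w1.png")
z=lambda a,b,c,d,k:cv2.resize(im[b:d,a:c],None,fx=k,fy=k,interpolation=cv2.INTER_CUBIC)
W=np.zeros((600,800,3),np.uint8)
W[:600,:510]=z(285,170,370,270,6)
W[:280,515:795]=z(475,0,545,70,4) if 0 else z(410,50,466,106,5)
W[300:580,515:795]=z(490,80,546,136,5)
cv2.imwrite("pics/c2.png",W)
for n,lo,hi,roi in [("red",(0,130,60),(10,255,255),(300,180,360,270))]:
    for c,s,m in blobs(im,lo,hi,roi):
        print(n,c,s); ys,xs=np.nonzero(m)
        for y in range(ys.min(),ys.max()+1): print(y+roi[1],xs[ys==y].mean()+roi[0],xs[ys==y].size)
```

```text
red [326.86163522 226.25157233] [ 23  37  10  21 159]
217 327.5 4
218 327.0 7
219 327.0 9
220 327.0 9
221 327.0 9
222 327.0 9
223 327.5 10
224 327.0 9
225 327.0 9
226 327.0 9
227 327.0 9
228 327.0 9
229 326.5 8
230 326.5 8
231 326.5 8
232 326.0 7
233 326.0 7
234 326.5 6
235 326.5 6
236 327.5 6
237 327.0 1
```

View pics/c2.png

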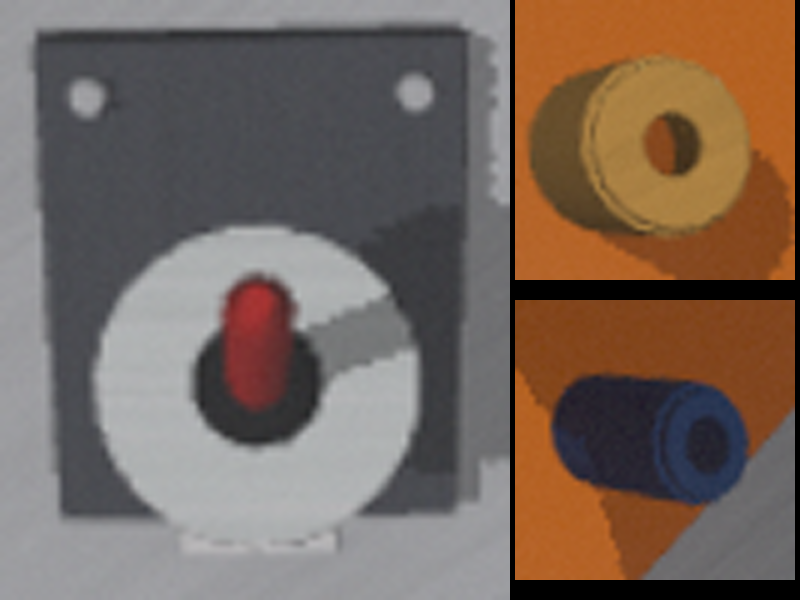

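```bash
cat >> h.py <<'E'
def fray(c,uv):
    M=np.array(c["cam_to_world"]);v=np.array([uv[0]-c["cx"],uv[1]-c["cy"]])/c["fx"];r=np.hypot(*v)
    d=np.r_[np.sin(r)*v/max(r,1e-9),np.cos(r)];return M[:3,3],M[:3,:3]@d
def fonz(c,uv,z):
    o,d=fray(c,uv);return o+d*(z-o[2])/d[2]
def lsq(rays):
    A=np.zeros((3,3));b=np.zeros(3)
    for o,d in rays: P=np.eye(3)-np.outer(d,d);A+=P;b+=P@o
    x=np.linalg.solve(A,b);return x,np.array([np.linalg.norm((np.eye(3)-np.outer(d,d))@(x-o)) for o,d in rays])
E
python3 - <<'E'
from h import *
import pickle
np.set_printoptions(precision=4,suppress=True)
w=pickle.load(open("w1.pkl","rb"));ct=get_calibration("top");cs=get_calibration("scene")
for n,u,a,b,zz in [("small",(528.2,108.6),(219,158.3),(401.3,296.7),.082),("med",(441,78.2),(251,197),(386,253.3),.074),("large",(504,25),(202.7,200),(442,278.7),.066),("tip",(327.3,218.8),(326.2,182.4),(313.6,192),.1904),("foot",(327.4,233.7),(336,173.6),(294.6,217.2),.115)]:
    print(n,"wrist@z",fonz(w,u,zz),"lsq",*lsq([fray(w,u),ray(ct,a),ray(cs,b)]))
for p in [(291,176),(363,175),(295,255),(362,254)]: print("plate",fonz(w,p,.014))
E
```

```text
small wrist@z [0.6295 0.1757 0.082 ] lsq [0.6282 0.1707 0.0873] [0.0021 0.0021 0.0003]
med wrist@z [0.5117 0.0721 0.074 ] lsq [0.5125 0.0693 0.0731] [0.003  0.0028 0.0006]
large wrist@z [0.5016 0.223  0.066 ] lsq [0.5011 0.2209 0.0656] [0.002  0.0034 0.0017]
tip wrist@z [ 0.5412 -0.1574  0.1904] lsq [ 0.5396 -0.1577  0.1952] [0.0014 0.005  0.0039]
foot wrist@z [ 0.585  -0.1899  0.115 ] lsq [ 0.5834 -0.1905  0.118 ] [0.0015 0.0022 0.0011]
plate [ 0.5048 -0.2021  0.014 ]
plate [ 0.5761 -0.1075  0.014 ]
plate [ 0.6226 -0.2916  0.014 ]
plate [ 0.6959 -0.1943  0.014 ]
```

```bash
python3 -c "
from h import *
print(rel([.629,.173,.18],Rt()))"
```

```text
(array([ 8.47, 32.07, 18.11]), array([-0.02, -0.03, -0.55]))
```

```bash
python3 -m handwheel '[[1.3,4.8,0,0,0,0,1],[2.6,9.6,0,0,0,0,1],[3.8,14.4,0,0,0,0,1],[5,19,2,0,0,0,1],[6.2,23.5,4,0,0,0,1],[7.4,28,6,0,0,0,1],[8.5,32,8,0,0,0,1],[8.5,32,13,0,0,0,1],[8.5,32,18,0,0,0,1],[8.5,32,18,0,0,0,1],[8.5,32,18,0,0,0,1],[8.5,32,18,0,0,0,1]]'
cat > look.py <<'E'
from h import *
import pickle,sys
np.set_printoptions(precision=4,suppress=True)
n,zz=sys.argv[1],float(sys.argv[2])
col={"s":((100,90,15),(135,255,255)),"m":((16,60,40),(32,200,255))}
c=get_calibration("wrist");im=read_camera("wrist");cv2.imwrite(f"pics/look_{sys.argv[3]}.png",im);pickle.dump(c,open(f"look_{sys.argv[3]}.pkl","wb"))
print(status.state()["ee_pos"])
# the crown's hole: centre from pixel printed afterwards
E
python3 look.py s .082 s1
```

```text
time_s: 3.15
ee_pos: [0.631, 0.1733, 0.1861]
orientation: [0.003, 0.324, 0.946, 0.002]
ft_force: [0.4, 0.6, 0.8]
finger_gap: 1.0
gripper_force: 0.0
[0.6313 0.1734 0.1867]
```

View pics/look_s1.png

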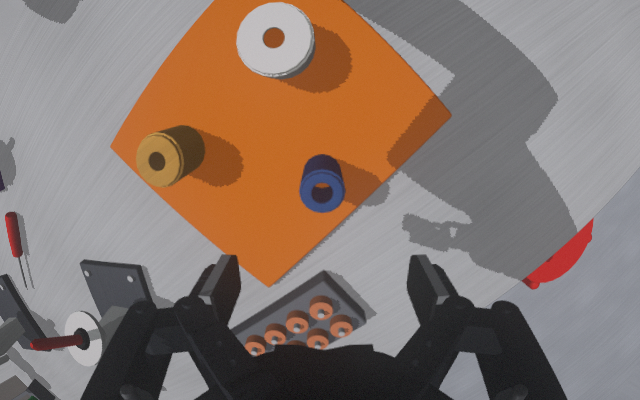

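The blue crown hole is at (322,192), brass at (157,160), and white at (273,38).

Run:
```python
from h import *
import pickle
np.set_printoptions(precision=4,suppress=True)
c=pickle.load(open("look_s1.pkl","rb"));im=cv2.imread("pics/look_s1.png")
hsv=cv2.cvtColor(im,cv2.COLOR_BGR2HSV)
# hole centres: within crown bbox, orange/dark hole blob vs crown
for n,(u,v),zz in [("s",(322,192),.082),("m",(157,160),.074),("l",(273,38),.066)]:
    p=im[v-14:v+15,u-14:u+15].astype(float)
    ring=np.median(im[v-14:v+15,u-14:u+15].reshape(-1,3),0)
    m=(np.linalg.norm(p-ring,axis=2)>45).astype(np.uint8)
    k,l,s,ce=cv2.connectedComponentsWithStats(m)
    i=l[14,14]; cc=ce[i]+[u-14,v-14]
    print(n,i,s[i],cc,fonz(c,cc,zz),fonz(c,(u,v),zz))
s=fonz(c,(322,192),.082)
print(rel(np.r_[s[:2],.05],Rt()))
```

```text
s 1 [  4   5  21  20 330] [321.5545 192.3242] [0.6289 0.1755 0.082 ] [0.6289 0.1759 0.082 ]
m 1 [  5   6  18  19 258] [156.376  160.8953] [0.5121 0.0719 0.074 ] [0.512  0.0731 0.074 ]
l 1 [  3   3  23  22 383] [273.1619  37.2167] [0.5006 0.2242 0.066 ] [0.5011 0.2236 0.066 ]
(array([ 0.42, -0.05, 13.66]), array([ 0.44,  0.33, -0.47]))
```

```bash
python3 -m handwheel '[[0.4,0,4,0.4,0.3,-0.5,1],[0.4,0,8,0.4,0.3,-0.5,1],[0.4,0,11,0.4,0.3,-0.5,1],[0.4,0,12,0.4,0.3,-0.5,1],[0.4,0,12,0.4,0.3,-0.5,1],[0.4,0,12,0.4,0.3,-0.5,1]]'; python3 -c "
from h import *
print(rel([.629,.1755,.040],Rt()))"
```

```text
time_s: 3.8
ee_pos: [0.6273, 0.1762, 0.0645]
orientation: [-0.001, 0.319, 0.948, -0.001]
ft_force: [0.2, 0.5, 0.4]
finger_gap: 0.998
gripper_force: 0.0
(array([-0.19,  0.05,  2.45]), array([-0.15, -0.11,  0.09]))
```

```bash
python3 -m handwheel '[[-0.2,0,1.2,0,0,0,1],[-0.2,0,2.4,0,0,0,1],[-0.2,0,2.4,0,0,0,1],[-0.2,0,2.4,0,0,0,-1],[-0.2,0,2.4,0,0,0,-1],[-0.2,0,2.4,0,0,0,-1],[-0.2,0,2.4,0,0,0,-1],[-0.2,0,2.4,0,0,0,-1],[-0.2,0,2.4,0,0,0,-1],[-0.2,0,2.4,0,0,0,-1]]' 40; python3 -c "
from h import *
print(rel([.629,.1755,.040],Rt()))"
```

```text
time_s: 4.8
ee_pos: [0.6268, 0.1747, 0.038]
orientation: [-0.003, 0.319, 0.948, -0.002]
ft_force: [0.5, -0.1, 3.2]
finger_gap: 0.458
gripper_force: 40.6
(array([-0.13,  0.2 , -0.21]), array([-0.33, -0.26,  0.12]))
```

```bash
python3 -m handwheel '[[0,0,-4,0,0,0,-1],[0,0,-8,0,0,0,-1],[0,0,-12,0,0,0,-1],[0,0,-16,0,0,0,-1],[0,0,-20,0,0,0,-1],[0,0,-24,0,0,0,-1],[0,0,-24,0,0,0,-1],[0,0,-24,0,0,0,-1]]'
cat >> h.py <<'E'
F=np.array([.5847,-.190,.115]); AX=-Rt(35)[:,2]
def pin(s): return rel(F+AX*s,Rt(35))
def where():
    s=status.state();q=s["orientation"];M=R.from_quat([q[1],q[2],q[3],q[0]]).as_matrix()
    d=Rt(35).T@(s["ee_pos"]-F); ang=np.degrees(np.arccos(min(1,-M[:,2]@AX)))
    print("tcp up pin mm",-d[2]*1e3,"lat x,y",d[:2]*1e3,"tilt err",ang)
E
python3 - <<'E'
from h import *
im=read_camera("wrist");cv2.imwrite("pics/held_s.png",im)
print(rel([.629,.1755,.040],Rt()),pin(.155),F+AX*.155)
E
```

```text
time_s: 5.6
ee_pos: [0.6286, 0.1752, 0.2779]
orientation: [-0.003, 0.319, 0.948, -0.002]
ft_force: [-0.1, -0.8, -1.5]
finger_gap: 0.454
gripper_force: 40.7
(array([-0.21,  0.31, 23.6 ]), array([-0.48, -0.36,  0.11])) (array([ -9.75, -31.64,   3.62]), array([ -0.43, -35.36,   0.26])) [ 0.51397895 -0.136125    0.24196857]
```

```bash
python3 -m handwheel '[[-1.3,-4,0,0,-3,0,-1],[-2.6,-8,0,0,-8,0,-1],[-3.9,-12,0,0,-13,0,-1],[-5.2,-16.5,0,0,-19,0,-1],[-6.5,-21,0,0,-25,0,-1],[-8,-25.5,0,0,-30,0,-1],[-9.2,-29,1,-0.4,-35.3,0.3,-1],[-9.8,-31.6,2.5,-0.4,-35.3,0.3,-1],[-9.8,-31.6,3.6,-0.4,-35.3,0.3,-1],[-9.8,-31.6,3.6,-0.4,-35.3,0.3,-1],[-9.8,-31.6,3.6,-0.4,-35.3,0.3,-1]]'; python3 look.py x 0 p1; python3 -c "
from h import *
where();print(pin(.155))"
```

```text
time_s: 6.75
ee_pos: [0.5142, -0.1359, 0.2414]
orientation: [0.284, 0.305, 0.904, -0.096]
ft_force: [0.1, -0.5, -1.1]
finger_gap: 0.455
gripper_force: 40.9
[ 0.5151 -0.1357  0.2424]
tcp up pin mm 154.9803326969729 lat x,y [-0.69704292  1.01430104] tilt err 0.07189347212354603
(array([ 0.07, -0.1 , -0.  ]), array([ 0.01, -0.07, -0.03]))
```

View pics/look_p1.png

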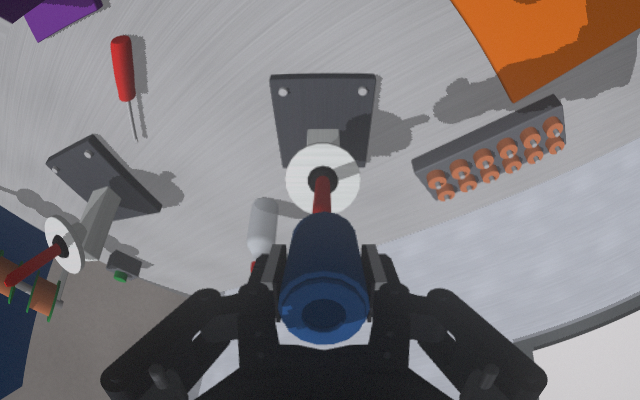

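The cup is held with its crown hole at (323,316); the pin (322,195) and flange centre (322,181) lie straight behind it.

```bash
cat >> h.py <<'E'
def Tt():
    s=status.state();q=s["orientation"];return R.from_quat([q[1],q[2],q[3],q[0]]).as_matrix(),s["ee_pos"]
def intool(c,uv,zt):  # pixel on plane z_tool=zt -> tool coords mm
    M,p=Tt();o,d=fray(c,uv);o=M.T@(o-p);d=M.T@d;return (o+d*(zt-o[2])/d[2])*1e3
def fproj(c,P):
    M=np.linalg.inv(np.array(c["cam_to_world"]));q=M[:3,:3]@P+M[:3,3];r=np.hypot(q[0],q[1]);th=np.arctan2(r,q[2])
    return np.array([c["cx"],c["cy"]])+c["fx"]*th*q[:2]/r
E
cat > meas.py <<'E'
from h import *
import pickle,sys
np.set_printoptions(precision=2,suppress=True)
n=sys.argv[1];c=pickle.load(open(f"look_{n}.pkl","rb"));im=cv2.imread(f"pics/look_{n}.png")
hole=eval(sys.argv[2]);fl=eval(sys.argv[3]);zc=float(sys.argv[4]);s=float(sys.argv[5])
print("crown in tool",intool(c,hole,zc),"flange in tool",intool(c,fl,s))
print("F expected px",fproj(c,F),"tip",fproj(c,F+.092*AX))
E
python3 - <<'E'
from h import *
im=cv2.imread("pics/look_p1.png");hsv=cv2.cvtColor(im,cv2.COLOR_BGR2HSV)
for y in (160,165,170,175,181,185): 
    r=im[y,270:375].mean(1); print(y,''.join('#' if v>175 else ('.' if v<70 else '-') for v in r))
x=np.arange(270,375)
for xx in (300,310,335,345): print(xx,[int(v) for v in im[136:215,xx].mean(1)])
print([ [int(v) for v in im[y,305:340,2].astype(int)-im[y,305:340,1]] for y in (198,205)])
E
python3 meas.py p1 '(323,316)' '(322.5,181)' -.044 .155
```

```text
160 ---------------------###############################################################-----......----------
165 -------------------#################################--##################---------------------------------
170 ----------------#########################--....................------------------------------------------
175 ----------------######################--..........................-----------------#######---------------
181 ---------------#######################.............................--######################--------------
185 ----------------######################--...........................-######################---------------
300 [81, 83, 83, 82, 81, 81, 82, 82, 80, 82, 81, 83, 83, 100, 157, 196, 208, 207, 205, 208, 208, 211, 212, 210, 208, 207, 207, 206, 203, 201, 208, 211, 210, 209, 209, 211, 210, 209, 209, 211, 207, 208, 208, 212, 210, 212, 207, 207, 210, 210, 209, 208, 207, 210, 208, 209, 211, 206, 208, 210, 205, 206, 204, 206, 205, 206, 208, 208, 205, 205, 204, 196, 157, 126, 114, 113, 117, 116, 116]
310 [133, 135, 135, 134, 134, 136, 135, 131, 116, 146
[... 806 characters left out ...]
204, 207, 209, 207, 208, 207, 206, 192, 152, 136, 140, 141, 142, 139, 140, 139, 138, 140, 138, 140, 138, 141, 185, 207, 206, 207, 205, 208, 210, 209, 206, 205, 206, 207, 207, 204, 206, 204, 207, 206, 207, 207, 204, 207, 206, 207, 207, 207, 207, 208, 206, 202, 182, 170, 167, 166, 166, 168, 168]
[[-2, -3, -4, -3, -3, -3, -3, 0, 10, 35, 54, 46, 42, 41, 40, 41, 39, 39, 40, 37, 37, 38, 36, 38, 36, 25, 3, -4, -3, -4, -4, -4, -2, -2, -3], [-3, -3, -4, -2, -2, -3, -3, 3, 54, 53, 53, 51, 49, 48, 50, 49, 49, 45, 44, 40, 41, 39, 40, 38, 35, 32, 3, -4, -4, -2, -4, -2, -3, -3, -3]]
crown in tool [ -1.75   0.48 -44.  ] flange in tool [ -0.66  -0.5  155.  ]
F expected px [321.95 179.89] tip [321.25 214.43]
```

```bash
python3 -m handwheel '[[0.25,-0.1,1,0,0,0,-1],[0.25,-0.1,2.5,0,0,0,-1],[0.25,-0.1,4,0,0,0,-1],[0.25,-0.1,5.5,0,0,0,-1],[0.25,-0.1,7,0,0,0,-1],[0.25,-0.1,8.5,0,0,0,-1],[0.25,-0.1,9.4,0,0,0,-1],[0.25,-0.1,9.4,0,0,0,-1],[0.25,-0.1,9.4,0,0,0,-1]]'; python3 look.py x 0 p2; python3 -c "
from h import *
where()"
```

```text
time_s: 7.7
ee_pos: [0.5561, -0.1679, 0.1647]
orientation: [0.285, 0.305, 0.904, -0.096]
ft_force: [-0.4, 0.2, -0.1]
finger_gap: 0.458
gripper_force: 40.9
[ 0.5562 -0.1679  0.1651]
tcp up pin mm 61.77087964991231 lat x,y [0.80026027 0.26720342] tilt err 0.06686787828826371
```

View pics/look_p2.png

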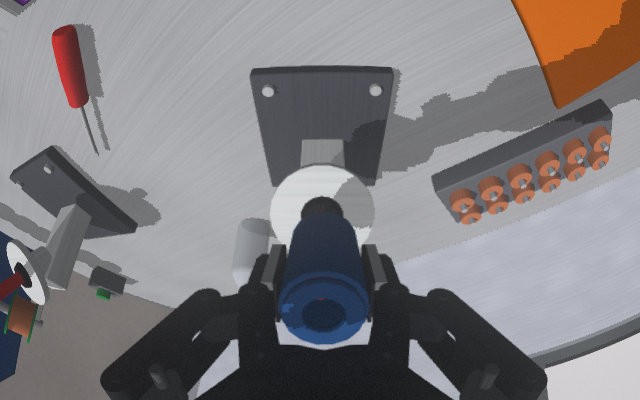

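The cup is over the pin with no force, and a red glint of the tip shows at (321,298), at the upper rim of the hole (centre (324,315)). I'll compute where it should show.

Run:
```python
from h import *
import pickle
np.set_printoptions(precision=2,suppress=True)
c=pickle.load(open("look_p2.pkl","rb"));M,p=Tt()
im=cv2.imread("pics/look_p2.png")
f=lambda x,y,z:fproj(c,p+M@np.array([x,y,z])/1e3)
for x in (-3,-1.75,0):
    print(x,"crown hole c",f(x,.5,-44),"hole far/near",f(x-9,.5,-44),f(x+9,.5,-44))
z=61.8-92
for x in (-2,0,2,4): print("tip at tool x",x,f(x,-.5,z),f(x+4,-.5,z),f(x-4,-.5,z))
r=im[:,:,2].astype(int)-im[:,:,0]; ys,xs=np.nonzero(r[280:335,295:350]>15); print([(x+295,y+280) for x,y in zip(xs,ys)][:40])
cv2.imwrite("pics/c3.png",cv2.resize(im[265:350,270:375],None,fx=6,fy=6,interpolation=cv2.INTER_CUBIC)*1)
```

```text
-3 crown hole c [321.53 316.71] hole far/near [321.6 331.9] [321.45 300.11]
-1.75 crown hole c [321.52 314.5 ] hole far/near [321.59 329.87] [321.44 297.69]
0 crown hole c [321.5  311.34] hole far/near [321.58 326.99] [321.42 294.25]
tip at tool x -2 [319.48 295.33] [319.42 288.28] [319.54 302.15]
tip at tool x 0 [319.45 291.84] [319.39 284.67] [319.51 298.77]
tip at tool x 2 [319.42 288.28] [319.36 280.99] [319.48 295.33]
tip at tool x 4 [319.39 284.67] [319.33 277.25] [319.45 291.84]
[(np.int64(319), np.int64(299)), (np.int64(320), np.int64(299)), (np.int64(321), np.int64(299)), (np.int64(322), np.int64(299)), (np.int64(323), np.int64(299))]
```

View pics/c3.png

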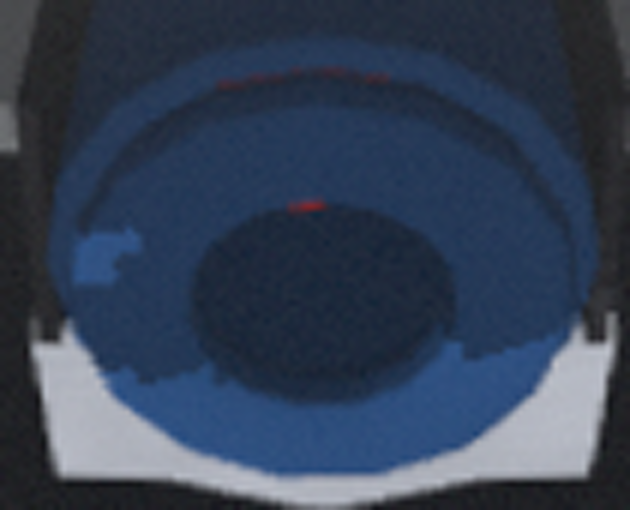

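```bash
python3 -m handwheel '[[0.2,-0.13,0,0,0,0,-1],[0.2,-0.13,0,0,0,0,-1],[0.2,-0.13,0.4,0,0,0,-1],[0.2,-0.13,0.8,0,0,0,-1],[0.2,-0.13,1.2,0,0,0,-1],[0.2,-0.13,1.2,0,0,0,-1]]'; python3 look.py x 0 p3
python3 - <<'E'
from h import *
where()
im=cv2.imread("pics/look_p3.png")
r=im[:,:,2].astype(int)-im[:,:,0]; ys,xs=np.nonzero(r[292:335,300:350]>15); print(len(xs), xs.mean()+300 if len(xs) else 0, xs.min()+300,xs.max()+300,ys.min()+292,ys.max()+292)
g=im[335:336,270:375]
E
```

```text
time_s: 8.35
ee_pos: [0.5589, -0.1726, 0.1527]
orientation: [0.284, 0.306, 0.904, -0.096]
ft_force: [-1.0, -0.2, -0.7]
finger_gap: 0.453
gripper_force: 40.9
[ 0.5589 -0.1725  0.1529]
tcp up pin mm 48.89565317159154 lat x,y [ 3.73201339 -1.70024551] tilt err 0.05648493445547818
548 323.93430656934305 309 339 299 323
```

The pin tip now shows through the hole, red centroid x=323.9 against the hole centre at 323.8, with no force. I'll continue down.

```bash
python3 -m handwheel '[[0,0,0.5,0,0,0,-1],[0,0,1,0,0,0,-1],[0,0,1.5,0,0,0,-1],[0,0,1.9,0,0,0,-1],[0,0,1.9,0,0,0,-1],[0,0,1.9,0,0,0,-1]]'
python3 - <<'E'
from h import *
where()
E
python3 -m handwheel '[[0,0,0.15,0,0,0,-1],[0,0,0.3,0,0,0,-1],[0,0,0.3,0,0,0,-1]]';python3 - <<'E'
from h import *
where()
E
```

```text
time_s: 9.0
ee_pos: [0.5678, -0.179, 0.1377]
orientation: [0.285, 0.306, 0.903, -0.096]
ft_force: [0.5, 0.1, -0.5]
finger_gap: 0.455
gripper_force: 40.9
tcp up pin mm 30.175193150505564 lat x,y [ 3.43182264 -1.55701726] tilt err 0.02731548904767654
time_s: 9.3
ee_pos: [0.5692, -0.18, 0.1355]
orientation: [0.285, 0.306, 0.903, -0.096]
ft_force: [0.2, -0.1, -1.2]
finger_gap: 0.461
gripper_force: 40.9
tcp up pin mm 27.312882346761892 lat x,y [ 3.29271777 -1.47761931] tilt err 0.026332594798687384
```

```bash
for i in 1 2; do python3 -m handwheel '[[0,0,0.1,0,0,0,-1],[0,0,0.2,0,0,0,-1],[0,0,0.2,0,0,0,-1]]' | grep -E "ft_force|gap"; python3 -c "
from h import *
where()"; done
```

```text
ft_force: [-1.3, 0.6, 1.7]
finger_gap: 0.452
tcp up pin mm 25.61196918056851 lat x,y [ 3.10273834 -1.41193559] tilt err 0.040356056997398256
ft_force: [-15.7, 8.6, 18.9]
finger_gap: 0.455
tcp up pin mm 25.414114728777232 lat x,y [ 2.97145764 -1.43497824] tilt err 0.08353588458514535
```

```bash
python3 -m handwheel '[[0,0,-0.1,0,0,0,-1],[0,0,-0.1,0,0,0,0.4],[0,0,-0.1,0,0,0,0.4],[0,0,-0.1,0,0,0,1],[0,0,-0.1,0,0,0,1],[0,0,-0.1,0,0,0,1]]' | grep -E "time|ft_force|gap"; python3 -m handwheel '[[0,0,-2,0,0,0,1],[0,0,-5,0,0,0,1],[0,0,-9,0,0,0,1],[0,0,-13,0,0,0,1],[0,0,-13,0,0,0,1],[0,0,-13,0,0,0,1]]'; python3 look.py x 0 p4; python3 -c "
from h import *
where();print(rel([.512,.072,.24],Rt()))"
```

```text
time_s: 10.5
ft_force: [-0.1, -0.1, 0.4]
finger_gap: 0.999
time_s: 11.1
ee_pos: [0.5117, -0.1357, 0.2408]
orientation: [0.286, 0.305, 0.903, -0.095]
ft_force: [0.5, -0.5, -0.3]
finger_gap: 1.0
gripper_force: 0.0
[ 0.5111 -0.1359  0.2393]
tcp up pin mm 154.22409620562172 lat x,y [ 3.50136428 -1.5372755 ] tilt err 0.03686107059508601
(array([10.24, 16.58, -7.23]), array([ 0.06, 35.  , -0.06]))
```

View pics/look_p4.png

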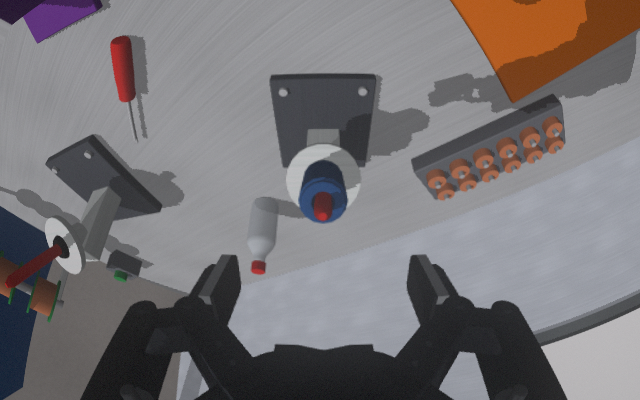

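Small cup is home: blue crown at (323,195) on the flange, with the red pin through it at (323,206). I'll go to the brass cup.

```bash
python3 -m handwheel '[[2,3.3,-1.5,0,5,0,1],[4,6.7,-3,0,12,0,1],[6,10,-4.5,0,19,0,1],[8,13.3,-6,0,26,0,1],[10.2,16.6,-7.2,0,35,0,1],[10.2,16.6,-7.2,0,35,0,1],[10.2,16.6,-7.2,0,35,0,1],[10.2,16.6,-7.2,0,35,0,1]]'; python3 look.py x 0 m1
cat > hole.py <<'E'
from h import *
import pickle,sys
np.set_printoptions(precision=4,suppress=True)
n=sys.argv[1];P=np.array(eval(sys.argv[2]));c=pickle.load(open(f"look_{n}.pkl","rb"));im=cv2.imread(f"pics/look_{n}.png")
g=fproj(c,P);u,v=np.round(g).astype(int);w=int(sys.argv[3])
p=im[v-w:v+w+1,u-w:u+w+1];hsv=cv2.cvtColor(p,cv2.COLOR_BGR2HSV)
m=((hsv[...,1]>190)&(hsv[...,0]<15)).astype(np.uint8) if len(sys.argv)<5 else (p.mean(2)<float(sys.argv[4])).astype(np.uint8)
k,l,s,ce=cv2.connectedComponentsWithStats(m)
print("expect",g)
for i in range(1,k):
    if s[i][4]>30:
        cc=ce[i]+[u-w,v-w];print(s[i],cc,fonz(c,cc,P[2]))
E
python3 hole.py m1 '[.512,.072,.074]' 16
python3 - <<'E'
from h import *
im=cv2.imread("pics/look_m1.png");
import pickle
c=pickle.load(open("look_m1.pkl","rb"));u,v=np.round(fproj(c,np.array([.512,.072,.074]))).astype(int)
h=cv2.cvtColor(im,cv2.COLOR_BGR2HSV)
for y in range(v-24,v+25,4): print(y,' '.join(f"{h[y,x,0]}/{h[y,x,1]}/{h[y,x,2]}" for x in range(u-24,u+25,4)))
print(rel([.512,.072,.033],Rt()))
E
```

```text
time_s: 11.95
ee_pos: [0.512, 0.0709, 0.2388]
orientation: [-0.001, 0.321, 0.947, -0.0]
ft_force: [-0.9, -0.2, 0.7]
finger_gap: 1.002
gripper_force: 0.0
[0.5119 0.0709 0.2396]
expect [323.0655 176.7753]
[  9   8  16  14 140] [323.5143 175.5143] [0.5112 0.0732 0.074 ]
153 13/201/176 12/197/175 17/151/101 17/146/101 17/152/168 18/156/165 17/156/132 18/159/143 17/153/163 15/151/86 15/148/79 12/193/119 12/195/131
157 13/205/175 14/176/129 18/151/155 18/151/144 18/156/165 18/156/165 18/157/161 18/157/159 18/159/162 18/153/125 17/158/131 15/171/85 12/205/132
161 12/196/177 18/157/148 19/154/169 18/153/167 17/156/162 18/156/159 17/156/163 18/156/162 18/158/163 18/154/164 18/159/151 18/156/144 12/196/133
165 12/194/163 19/151/162 18/154/162 18/154/159 17/157/162 18/156/160 17/156/163 17/153/162 18/159/159 17/158/158 17/158/157 17/159/136 13/188/126
169 16/163/160 18/152/161 18/156/160 18/152/161 17/155/161 16/159/148 13/192/125 16/169/149 17/157/159 18/156/157 17/155/163 18/160/163 17/157/107
173 17/154/154 17/152/164 18/154/162 18/153/160 15/166/138 12/193/131 12/194/130 12/204/129 15/172/1
[... 436 characters left out ...]
156/163 17/154/162 18/159/157 18/153/160 13/198/126
189 12/194/177 17/154/159 18/151/162 17/152/161 18/158/158 18/151/162 17/153/162 17/152/163 18/154/159 17/156/160 18/153/160 17/157/130 12/193/132
193 12/192/177 12/192/177 18/151/152 18/153/160 18/152/161 18/154/161 18/156/159 18/150/160 17/154/159 18/154/157 17/154/137 12/197/131 12/201/132
197 12/191/176 12/193/176 12/193/176 14/178/158 17/153/160 18/153/160 18/154/159 18/153/158 18/150/161 14/180/147 13/204/176 13/207/175 13/200/166
201 12/197/175 12/193/176 12/191/176 12/193/177 12/197/175 12/199/176 12/194/180 13/198/178 12/198/178 13/203/176 13/204/176 13/207/175 13/204/176
(array([ 0.05,  0.09, 20.66]), array([ 0.  , -0.01, -0.1 ]))
```

```bash
python3 -m handwheel '[[0.05,0,4.5,0,0,0,1],[0.05,0,9,0,0,0,1],[0.05,0,13.5,0,0,0,1],[0.05,0,16.5,0,0,0,1],[0.05,0,18.5,0,0,0,1],[0.05,0,20,0,0,0,1],[0.05,0,20.6,0,0,0,1],[0.05,0,20.6,0,0,0,1],[0.05,0,20.6,0,0,0,1],[0.05,0,20.6,0,0,0,1]]';  python3 -c "
from h import *
print(rel([.512,.072,.033],Rt()))"
python3 -m handwheel '[[0,0,0,0,0,0,-1],[0,0,0,0,0,0,-1],[0,0,0,0,0,0,-1],[0,0,0,0,0,0,-1],[0,0,0,0,0,0,-1],[0,0,0,0,0,0,-1]]' 40; python3 -c "
from h import *
print(rel([.512,.072,.033],Rt()))"
```

```text
time_s: 13.0
ee_pos: [0.5134, 0.0723, 0.0356]
orientation: [0.001, 0.32, 0.947, 0.001]
ft_force: [0.3, -0.1, 0.4]
finger_gap: 1.001
gripper_force: 0.0
(array([ 0.09, -0.11,  0.26]), array([ 0.18,  0.12, -0.06]))
time_s: 13.6
ee_pos: [0.5129, 0.0722, 0.0351]
orientation: [0.001, 0.32, 0.947, 0.001]
ft_force: [-1.9, -0.6, 5.1]
finger_gap: 0.617
gripper_force: 41.9
(array([ 0.06, -0.07,  0.21]), array([ 0.1 ,  0.06, -0.06]))
```

```bash
python3 -m handwheel '[[0,0,-4,0,0,0,-1],[0,0,-8,0,0,0,-1],[0,0,-12.5,0,0,0,-1],[0,0,-17,0,0,0,-1],[0,0,-21.5,0,0,0,-1],[0,0,-25,0,0,0,-1],[0,0,-25,0,0,0,-1],[0,0,-25,0,0,0,-1]]'
cat >> h.py <<'E'
def pinl(s,x,y):
    Q=Rt(35); return rel(F+AX*s+Q[:,0]*x/1e3+Q[:,1]*y/1e3,Q)
E
python3 -c "
from h import *
print(pinl(.155,.7,-1.5))"
```

```text
time_s: 14.4
ee_pos: [0.5125, 0.0721, 0.2844]
orientation: [0.001, 0.32, 0.947, 0.001]
ft_force: [-0.8, 1.0, -1.9]
finger_gap: 0.618
gripper_force: 42.9
(array([-12.69, -16.62,   4.26]), array([  0.1 , -34.96,  -0.08]))
```

```bash
python3 -m handwheel '[[-2.4,-3.2,0,0,-5,0,-1],[-4.8,-6.4,0,0,-12,0,-1],[-7.2,-9.6,0,0,-19,0,-1],[-9.6,-12.8,0,0,-26,0,-1],[-12,-16,1,0,-33,0,-1],[-12.7,-16.6,2.5,0.1,-35,-0.1,-1],[-12.7,-16.6,4.2,0.1,-35,-0.1,-1],[-12.7,-16.6,4.2,0.1,-35,-0.1,-1],[-12.7,-16.6,4.2,0.1,-35,-0.1,-1],[-12.7,-16.6,4.2,0.1,-35,-0.1,-1]]';python3 look.py x 0 q1
cat > q.py <<'E'
from h import *
import pickle,sys
np.set_printoptions(precision=2,suppress=True)
n=sys.argv[1];zc=float(sys.argv[2]);b=float(sys.argv[3]) # crown top behind tcp (mm)
where(); c=pickle.load(open(f"look_{n}.pkl","rb"));im=cv2.imread(f"pics/look_{n}.png");M,p=Tt()
g=fproj(c,p+M@np.array([0,0,-zc])/1e3);print("axis at crown px",g)
u,v=np.round(g).astype(int);h=cv2.cvtColor(im,cv2.COLOR_BGR2HSV)
for y in range(v-27,v+28,3): print(y,' '.join(f"{h[y,x,0]:3}/{h[y,x,2]:3}" for x in range(u-28,u+29,4)))
E
python3 q.py q1 38.8 0; python3 -c "
from h import *
print(pinl(.155,.7,-1.5))"
```

```text
time_s: 15.4
ee_pos: [0.5131, -0.1368, 0.2424]
orientation: [0.285, 0.305, 0.904, -0.096]
ft_force: [0.2, -0.7, -1.3]
finger_gap: 0.616
gripper_force: 43.0
[ 0.5133 -0.1368  0.2428]
tcp up pin mm 155.75824313460683 lat x,y [-0.38 -0.89] tilt err 0.048208043099301504
axis at crown px [320.67 303.66]
277  18/113  17/116  18/113  19/114  17/118  17/117  18/116  19/117  18/116  18/116  17/118  17/118  18/118  18/116  18/116
280  18/114  18/114  18/116  18/117  18/117  18/117  18/118  18/118  17/118  18/116  19/129  18/116  17/117  17/118  19/115
283  17/116  18/115  18/118  18/117  18/119  17/117  17/118  18/118  17/118  18/172  18/173  17/116  17/115  18/114  18/116
286  18/115  18/118  18/115  18/117  17/118  18/120  19/114  17/117  18/118  18/123  18/170  18/120  19/115  18/115  18/116
289  18/116  18/115  18/118  18/116  18/119  18/112  17/ 78  17/ 80  18/ 78  18/ 78  18/104  18/116  18/116  17/116  19/116
292  18/122  17/117  17/118  17/119  19/ 79  17/ 79  19/ 78  17/ 77  18/ 76  17/ 80  16/ 82  18/ 80  18/116  19/115  18/115
295  18/172  18/116  18/117  17/ 99  18/ 76  18/ 78  18/
[... 913 characters left out ...]
18/186  18/175  18/174
319  18/167  18/169  18/169  18/172  18/157  18/111  17/ 87  18/ 87  18/ 91  19/ 94  18/125  18/170  18/171  18/172  18/173
322  17/172  18/173  18/168  18/168  18/168  18/166  18/157  18/151  18/154  18/168  18/169  18/171  18/171  18/171  18/174
325  18/171  18/172  18/168  18/169  18/168  18/165  18/168  18/172  18/172  18/170  18/172  18/172  18/171  18/171  18/170
328  18/171  18/172  18/169  18/165  18/167  18/173  18/171  18/170  18/173  18/174  18/170  18/172  18/170  18/171  18/170
331  18/171  18/167  18/165  18/171  18/174  18/170  18/172  17/171  18/171  18/170  18/168  18/171  18/170  18/170  18/172
(array([ 0.11, -0.06,  0.08]), array([0.  , 0.05, 0.05]))
```

```bash
python3 -m handwheel '[[0.13,-0.05,1.5,0,0,0,-1],[0.13,-0.05,3,0,0,0,-1],[0.13,-0.05,4.5,0,0,0,-1],[0.13,-0.05,5.5,0,0,0,-1],[0.13,-0.05,6.5,0,0,0,-1],[0.13,-0.05,7.5,0,0,0,-1],[0.13,-0.05,8.5,0,0,0,-1],[0.13,-0.05,9.4,0,0,0,-1],[0.13,-0.05,9.4,0,0,0,-1],[0.13,-0.05,9.4,0,0,0,-1]]';python3 look.py x 0 q2
cat > red.py <<'E'
from h import *
import sys
where(); im=cv2.imread(f"pics/look_{sys.argv[1]}.png").astype(int);h=cv2.cvtColor(im.astype(np.uint8),cv2.COLOR_BGR2HSV)
y0,y1,x0,x1=275,345,290,355
p=h[y0:y1,x0:x1]; m=((p[...,0]<7)|(p[...,0]>172))&(p[...,1]>120)&(p[...,2]>30)
ys,xs=np.nonzero(m)
if len(xs)==0: print("no red")
else:
    print("red n",len(xs),"c",xs.mean()+x0,ys.mean()+y0,"x",xs.min()+x0,xs.max()+x0,"y",ys.min()+y0,ys.max()+y0)
    for y in range(ys.min(),ys.max()+1,2):
        r=xs[ys==y]; print(y+y0,r.min()+x0,r.max()+x0,len(r)) if len(r) else 0
E
python3 red.py q2
```

```text
time_s: 16.45
ee_pos: [0.5541, -0.1695, 0.164]
orientation: [0.284, 0.305, 0.904, -0.097]
ft_force: [0.2, 0.1, -0.9]
finger_gap: 0.619
gripper_force: 43.0
[ 0.5542 -0.1694  0.1644]
tcp up pin mm 61.4936229240506 lat x,y [ 1.7311189  -2.09904147] tilt err 0.04125111138859983
red n 226 c 324.72566371681415 293.8628318584071 x 313 337 y 288 301
288 322 326 5
290 314 334 21
292 313 337 25
294 315 335 21
296 317 333 17
298 319 331 13
300 321 329 9
```

```bash
python3 -m handwheel '[[-0.05,0.05,0.4,0,0,0,-1],[-0.05,0.05,0.8,0,0,0,-1],[-0.05,0.05,1.2,0,0,0,-1],[-0.05,0.05,1.6,0,0,0,-1],[-0.05,0.05,2,0,0,0,-1],[-0.05,0.05,2.2,0,0,0,-1],[-0.05,0.05,2.2,0,0,0,-1]]' | grep -E "ft_f|gap"; python3 -c "
from h import *
where()"; for i in 1 2; do python3 -m handwheel '[[0,0,0.1,0,0,0,-1],[0,0,0.2,0,0,0,-1],[0,0,0.2,0,0,0,-1]]' | grep -E "ft_force|gap"; python3 -c "
from h import *
where()"; done
```

```text
ft_force: [-0.3, -0.7, -0.9]
finger_gap: 0.613
tcp up pin mm 39.053427436092996 lat x,y [ 1.64125942 -1.78296091] tilt err 0.07396887677598385
ft_force: [0.6, -0.4, -0.8]
finger_gap: 0.617
tcp up pin mm 37.44192664592907 lat x,y [ 1.28273751 -1.61609071] tilt err 0.03846092520397562
ft_force: [-2.8, 0.7, 2.1]
finger_gap: 0.62
tcp up pin mm 35.81007929124788 lat x,y [ 0.92915434 -1.45886604] tilt err 0.04287746892529431
```

```bash
python3 -m handwheel '[[0,0,0.1,0,0,0,-1],[0,0,0.2,0,0,0,-1],[0,0,0.2,0,0,0,-1]]' | grep -E "ft_force|gap"; python3 -c "
from h import *
where()"
```

```text
ft_force: [-16.9, 8.7, 17.7]
finger_gap: 0.614
tcp up pin mm 35.58917252095015 lat x,y [ 0.69568264 -1.41321165] tilt err 0.09415880656229748
```

```bash
python3 -m handwheel '[[0,0,-0.1,0,0,0,-1],[0,0,-0.1,0,0,0,0.7],[0,0,-0.1,0,0,0,0.7],[0,0,-0.1,0,0,0,1],[0,0,-0.1,0,0,0,1],[0,0,-0.1,0,0,0,1]]' | grep -E "time|ft_force|gap"; python3 -m handwheel '[[0,0,-2,0,0,0,1],[0,0,-5,0,0,0,1],[0,0,-9,0,0,0,1],[0,0,-12,0,0,0,1],[0,0,-12,0,0,0,1],[0,0,-12,0,0,0,1]]'; python3 look.py x 0 q4
python3 - <<'E'
from h import *
import pickle
np.set_printoptions(precision=2,suppress=True)
where();print(rel([.5008,.2238,.24],Rt()))
c=pickle.load(open("look_q4.pkl","rb"));im=cv2.imread("pics/look_q4.png")
print("exp crown75",fproj(c,F+.075*AX),"foot",fproj(c,F))
for a,b,m in blobs(im,(15,80,40),(32,255,255),(270,120,380,260),30): print("brass",a,b)
for a,b,m in blobs(im,(0,130,40),(8,255,255),(270,120,380,260),10): print("red",a,b)
for a,b,m in blobs(im,(100,90,15),(135,255,255),(270,120,380,260),10): print("blue",a,b)
E
```

```text
time_s: 18.7
ft_force: [-0.2, 1.0, 0.5]
finger_gap: 0.999
time_s: 19.3
ee_pos: [0.5128, -0.1368, 0.2414]
orientation: [0.286, 0.305, 0.904, -0.096]
ft_force: [-0.4, -0.9, -0.3]
finger_gap: 0.996
gripper_force: 0.0
[ 0.5123 -0.1369  0.2401]
tcp up pin mm 153.94604166157885 lat x,y [ 1.75 -1.65] tilt err 0.05711629532202116
(array([ 18.64,  28.01, -13.07]), array([-0.06, 34.97,  0.04]))
exp crown75 [323.24 206.05] foot [323.26 179.52]
brass [323.16 192.73] [  20   35   67   77 3509]
red [321.21 207.84] [ 44  72  17  27 257]
```

Brass cup is home: brass blob centre (323,193), red tip at (321,208) through the hole. On to the white cup.

```bash
python3 -m handwheel '[[2.5,4,-1.8,0,5,0,1],[5,8,-3.5,0,11,0,1],[7.5,12,-5.3,0,17,0,1],[10,16,-7,0,23,0,1],[12.5,19.5,-9,0,28,0,1],[15,23,-11,0,33,0,1],[17,26,-12.2,0,35,0,1],[18.6,28,-13.1,0,35,0,1],[18.6,28,-13.1,0,35,0,1],[18.6,28,-13.1,0,35,0,1],[18.6,28,-13.1,0,35,0,1]]'; python3 look.py x 0 l1; python3 hole.py l1 '[.5008,.2238,.066]' 18;  python3 -c "
from h import *
print(rel([.5008,.2238,.027],Rt()))"
```

```text
time_s: 20.45
ee_pos: [0.501, 0.2227, 0.2399]
orientation: [-0.001, 0.32, 0.947, -0.001]
ft_force: [0.2, -1.1, 0.3]
finger_gap: 1.001
gripper_force: 0.0
[0.5011 0.2225 0.2404]
expect [323.4014 174.362 ]
(array([ 0.09,  0.13, 21.34]), array([-0.13, -0.03, -0.07]))
```

Run:
```python
from h import *
import pickle
np.set_printoptions(precision=4,suppress=True)
c=pickle.load(open("look_l1.pkl","rb"));im=cv2.imread("pics/look_l1.png")
h=cv2.cvtColor(im,cv2.COLOR_BGR2HSV);m=(h[155:195,303:343,1]>70).astype(np.uint8)
k,l,s,ce=cv2.connectedComponentsWithStats(m)
for i in range(1,k):
    if s[i][4]>20: print(s[i],ce[i]+[303,155],fonz(c,ce[i]+[303,155],.066))
# outer crown extents
hs=h[...,1]
r=np.nonzero(hs[174,270:380]<60)[0]+270;print(r.min(),r.max()); q=np.nonzero(hs[120:230,323]<60)[0]+120;print(q.min(),q.max())
```

```text
[ 13  11  16  16 212] [323.4387 173.6604] [0.5002 0.2243 0.066 ]
293 354
137 202
```

```bash
python3 -m handwheel '[[0.1,0,4.5,0,0,0,1],[0.1,0,9,0,0,0,1],[0.1,0,13,0,0,0,1],[0.1,0,15.5,0,0,0,1],[0.1,0,17.5,0,0,0,1],[0.1,0,19.5,0,0,0,1],[0.1,0,21,0,0,0,1],[0.1,0,21.7,0,0,0,1],[0.1,0,21.7,0,0,0,1],[0.1,0,21.7,0,0,0,1],[0.1,0,21.7,0,0,0,1]]';  python3 -c "
from h import *
print(rel([.5005,.224,.022],Rt()))"
python3 -m handwheel '[[0,0,0,0,0,0,-1],[0,0,0,0,0,0,-1],[0,0,0,0,0,0,-1],[0,0,0,0,0,0,-1],[0,0,0,0,0,0,-1]]' 40; python3 -c "
from h import *
print(rel([.5005,.224,.022],Rt()))"
```

```text
time_s: 21.6
ee_pos: [0.5011, 0.2243, 0.0253]
orientation: [0.001, 0.32, 0.947, 0.0]
ft_force: [0.1, 0.2, -0.3]
finger_gap: 1.002
gripper_force: 0.0
(array([ 0.03, -0.06,  0.33]), array([ 0.06,  0.06, -0.  ]))
time_s: 22.1
ee_pos: [0.5008, 0.2244, 0.0251]
orientation: [0.001, 0.32, 0.948, 0.0]
ft_force: [-0.7, 0.3, 5.4]
finger_gap: 0.77
gripper_force: 45.1
(array([-0.  , -0.05,  0.31]), array([0.03, 0.06, 0.02]))
```

```bash
python3 -m handwheel '[[0,0,-4,0,0,0,-1],[0,0,-8,0,0,0,-1],[0,0,-12.5,0,0,0,-1],[0,0,-17,0,0,0,-1],[0,0,-21.5,0,0,0,-1],[0,0,-26,0,0,0,-1],[0,0,-26,0,0,0,-1],[0,0,-26,0,0,0,-1]]'; python3 -c "
from h import *
print(pinl(.155,1.0,-1.5))"
```

```text
time_s: 22.9
ee_pos: [0.5007, 0.2246, 0.2849]
orientation: [0.001, 0.32, 0.948, 0.0]
ft_force: [-0.2, 0.3, -1.3]
finger_gap: 0.769
gripper_force: 45.9
(array([-22.82, -28.06,   4.35]), array([  0.07, -34.94,   0.  ]))
```

```bash
python3 -m handwheel '[[-2.6,-3.2,0,0,-3,0,-1],[-5.4,-6.6,0,0,-8,0,-1],[-8.2,-10,0,0,-13,0,-1],[-11,-13.5,0,0,-18,0,-1],[-14,-17,0,0,-23,0,-1],[-17,-20.7,0,0,-28,0,-1],[-20,-24.4,0,0,-33,0,-1],[-22.8,-28.1,1,0.1,-35,0,-1],[-22.8,-28.1,2.8,0.1,-35,0,-1],[-22.8,-28.1,4.3,0.1,-35,0,-1],[-22.8,-28.1,4.3,0.1,-35,0,-1],[-22.8,-28.1,4.3,0.1,-35,0,-1]]';python3 look.py x 0 r1
python3 - <<'E'
from h import *
import pickle
np.set_printoptions(precision=2,suppress=True)
c=pickle.load(open("look_r1.pkl","rb"));im=cv2.imread("pics/look_r1.png");M,p=Tt()
where();g=fproj(c,p+M@np.array([0,0,-40.9])/1e3);print("axis at crown",g,pinl(.155,1.0,-1.5))
u,v=np.round(g).astype(int)
b=im.mean(2).astype(int)
for y in range(v-24,v+25,3): print(y,' '.join(f"{b[y,x]:3}" for x in range(u-28,u+35,3)))
E
```

```text
time_s: 24.1
ee_pos: [0.5102, -0.1372, 0.2394]
orientation: [0.283, 0.305, 0.904, -0.098]
ft_force: [0.5, 0.3, -0.5]
finger_gap: 0.772
gripper_force: 45.8
[ 0.5112 -0.1371  0.2407]
tcp up pin mm 154.88064266023932 lat x,y [ 2.06 -2.46] tilt err 0.17376039694744203
axis at crown [321.77 308.92] (array([-0.11,  0.1 , -0.01]), array([-0.16, -0.08,  0.13]))
285 125 126 125 128 124 127 129 124 138 144 186 187 141 125 126 126 128 128 128 128 127
288 125 126 125 126 126 125 125 125 166 184 187 185 178 127 125 127 128 126 125 127 128
291 126 126 124 127 126 124 127 127 135 181 176 187 194 145 127 128 128 128 129 126 128
294 126 125 126 125 124 121  92  83  84  85  83  84  84  92 102 130 126 125 126 125 126
297 124 127 124 126 112  85  85  84  84  83  84  87  83  83  85  89 126 127 127 127 126
300 125 126 127 117  86  83  84  84  84  85  84  85  86  85  85  85  90 129 127 128 128
303 125 126 128  83  83  82  85  85  85  85  85  84  84  86  84  86  86 108 127 128 128
306 126 128 126  79  84  82  84  85  85  84  85  85  85  86  86  85  85  94 127 126 128
309 125 127 125  87  85  85  83  83  85  83  86  83  85  84  85  83  84  90 127 128 126
312 125 126 126  87  82  86  84  84  83  86  86  86  85  85  84  85  89 103 127 127 141
315 126 126 125 110  87  73  83  87  84  85  86  86  84  85  82  82 128 182 189 187 181
318 135 141 137 125 101  88  79  75  81  82  85  82  78  77  94 120 174 189 187 185 186
321 185 167 182 171 167 152  90  92  87  87  83  89  94 107 127 183 187 185 186 185 186
324 186 185 186 184 182 179 175 153 129 104 103 122 142 179 185 186 186 185 186 185 186
327 186 186 184 185 182 185 185 183 182 182 179 183 184 187 186 185 185 187 184 186 184
330 185 185 186 186 184 184 185 185 184 185 186 185 185 186 185 187 185 186 186 186 186
333 185 186 186 183 186 185 184 184 184 185 186 185 184 184 184 186 185 186 184 186 183
```

```bash
python3 -m handwheel '[[-0.07,0.05,1.5,-0.1,-0.1,0.1,-1],[-0.07,0.05,3,-0.1,-0.1,0.1,-1],[-0.07,0.05,4,-0.1,-0.1,0.1,-1],[-0.07,0.05,5,-0.1,-0.1,0.1,-1],[-0.07,0.05,6,-0.1,-0.1,0.1,-1],[-0.07,0.05,7,-0.1,-0.1,0.1,-1],[-0.07,0.05,8,-0.1,-0.1,0.1,-1],[-0.07,0.05,9,-0.1,-0.1,0.1,-1],[-0.07,0.05,9.5,-0.1,-0.1,0.1,-1],[-0.07,0.05,9.5,-0.1,-0.1,0.1,-1],[-0.07,0.05,9.5,-0.1,-0.1,0.1,-1]]';python3 look.py x 0 r2; python3 red.py r2;  python3 - <<'E'
from h import *
import pickle
np.set_printoptions(precision=2,suppress=True)
c=pickle.load(open("look_r2.pkl","rb"));M,p=Tt()
d=Rt(35).T@(p-F);z=-(92+d[2]*1e3)
for x in (-8,-6,-4,-2): print(x,fproj(c,p+M@np.array([x,1.2,z])/1e3))
E
```

```text
time_s: 25.25
ee_pos: [0.5554, -0.1706, 0.1639]
orientation: [0.286, 0.305, 0.903, -0.097]
ft_force: [0.3, -0.3, -1.8]
finger_gap: 0.764
gripper_force: 46.0
[ 0.5555 -0.1705  0.1642]
tcp up pin mm 60.40721892095463 lat x,y [ 0.42605645 -2.20440561] tilt err 0.12028823226982167
red n 112 c 324.7142857142857 295.74107142857144 x 316 333 y 292 300
292 322 326 5
294 316 333 18
296 318 332 15
298 320 331 12
300 322 328 7
-8 [323.44 307.14]
-6 [323.44 303.81]
-4 [323.44 300.42]
-2 [323.44 296.97]
```

```bash
python3 -m handwheel '[[0,0.06,0.3,0,0,0,-1],[0,0.06,0.7,0,0,0,-1],[0,0.06,1.1,0,0,0,-1],[0,0.06,1.5,0,0,0,-1],[0,0.06,1.8,0,0,0,-1],[0,0.06,1.9,0,0,0,-1],[0,0.06,1.9,0,0,0,-1]]' | grep -E "ft_f|gap"; python3 -c "
from h import *
where()"; for i in 1 2; do python3 -m handwheel '[[0,0,0.1,0,0,0,-1],[0,0,0.2,0,0,0,-1],[0,0,0.2,0,0,0,-1]]' | grep -E "ft_force|gap"; python3 -c "
from h import *
where()"; done
```

```text
ft_force: [0.2, -0.7, -0.7]
finger_gap: 0.765
tcp up pin mm 40.98960481445759 lat x,y [ 0.84698965 -1.79559634] tilt err 0.08809878617466817
ft_force: [0.1, -1.1, -0.6]
finger_gap: 0.768
tcp up pin mm 39.21376214127647 lat x,y [ 0.63694031 -1.68747719] tilt err 0.10413570768375048
ft_force: [-10.6, 5.7, 11.0]
finger_gap: 0.771
tcp up pin mm 38.7644844655898 lat x,y [ 0.2405431 -1.4969614] tilt err 0.15915068767853677
```

Contact came at 38.8 mm (38.5 expected), so the white cup is home. I'll push a touch more, release and retreat.

```bash
python3 -m handwheel '[[0,0,0.1,0,0,0,-1],[0,0,0.1,0,0,0,-1],[0,0,0,0,0,0,-1],[0,0,0,0,0,0,1],[0,0,0,0,0,0,1],[0,0,0,0,0,0,1],[0,0,0,0,0,0,1]]' | grep -E "time|ft_force|gap"; python3 -m handwheel '[[0,0,-1.5,0,0,0,1],[0,0,-4,0,0,0,1],[0,0,-8,0,0,0,1],[0,0,-12,0,0,0,1],[0,0,-12,0,0,0,1],[0,0,-12,0,0,0,1],[0,0,-12,0,0,0,1]]'; python3 look.py x 0 r4
python3 - <<'E'
from h import *
import pickle
np.set_printoptions(precision=2,suppress=True)
where()
c=pickle.load(open("look_r4.pkl","rb"));im=cv2.imread("pics/look_r4.png");h=cv2.cvtColor(im,cv2.COLOR_BGR2HSV)
print("exp crown80",fproj(c,F+.080*AX),"tip",fproj(c,F+.092*AX))
for a,b,m in blobs(im,(0,130,40),(8,255,255),(270,120,380,260),10): print("red",a,b)
v,u=205,323
print("row",[int(x) for x in im[v,270:380:3].mean(1)]);print("col",[int(x) for x in im[130:260:3,340].mean(1)])
g=fproj(c,F+.080*AX);e=[fproj(c,F+.080*AX+.032*d) for d in (Rt(35)[:,1],-Rt(35)[:,1],Rt(35)[:,0],-Rt(35)[:,0])];print("crown edge exp",*e)
for n in("top",): 
    im=read_camera(n);cv2.imwrite("pics/topend.png",im)
ct=get_calibration("top");print("top crown exp",proj(ct,F+.08*AX))
for a,b,m in blobs(im,(0,0,185),(180,60,255),(290,140,370,220),20): print("white",a,b)
E
```

```text
time_s: 27.3
ft_force: [0.4, -0.3, 0.3]
finger_gap: 1.003
time_s: 28.0
ee_pos: [0.511, -0.1363, 0.2421]
orientation: [0.285, 0.305, 0.904, -0.097]
ft_force: [-0.1, 0.8, 0.5]
finger_gap: 1.002
gripper_force: 0.0
[ 0.5109 -0.1364  0.2416]
tcp up pin mm 156.00725603545962 lat x,y [ 2.1  -2.12] tilt err 0.12306933965422703
exp crown80 [324.43 209.08] tip [324.45 215.06]
red [322.07 214.07] [ 46  88  13  12 102]
row [101, 99, 96, 92, 170, 181, 180, 177, 179, 180, 178, 178, 176, 176, 123, 59, 66, 62, 63, 59, 59, 60, 95, 135, 178, 177, 176, 177, 178, 177, 178, 175, 117, 147, 145, 148, 147]
col [89, 93, 95, 90, 92, 89, 118, 121, 84, 78, 79, 82, 116, 109, 172, 175, 174, 174, 176, 178, 176, 177, 178, 178, 176, 177, 177, 176, 178, 177, 177, 176, 178, 176, 178, 177, 177, 151, 151, 150, 149, 151, 153, 160]
crown edge exp [366.1  209.01] [282.73 209.01] [324.45 168.22] [324.4  246.17]
top crown exp [326.11 181.15]
```

```bash
python3 -c "
from workcell import job
print(job.job_done())"
```

```text
the job is handed in; nothing more can be done
None
```

All three cups are nested on the red pin of the small grey hanger, each pushed home and released in order (small, medium, large). I handed the job in at about 28 s; the call returned no verdict, and I never went near the tray, oil bottle or screwdriver but did not re-measure them at the end.

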